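Make up two cosmetic sample kits

TASK

Make up two sample kits from the stock on the lab bench: the black-capped amber bottle, the green-lidded jar and the white lotion bottle with the blue cap go in the red tray, and the white-capped amber bottle and the yellow-lidded jar go in the blue tray. Stand each one upright on the tray floor, one to a compartment (any compartment of its tray). Leave the orange-capped bottle, the black-lidded jar and the mortar standing where they are.

Things in the scene. Friction and masses are not known exactly. Their poses are not given: they have to be found in the camera images.
- oil_black_center (a point): small amber glass bottle with a black cap: round body 34 mm across and 44 mm high with a pale label, narrow neck, cap 25 mm across from 52 to 68 mm up. Its height is 68 mm; the point is on its axis, half-way up, z along the axis (upright when z points up). Loose, stands upright on the bench at the start.
- oil_white_center (a point): small amber glass bottle with a white cap: round body 34 mm across and 44 mm high with a pale label, narrow neck, cap 25 mm across from 52 to 68 mm up. Its height is 68 mm; the point is on its axis, half-way up, z along the axis (upright when z points up). Loose, stands upright on the bench at the start.
- jar_green_center (a point): white plastic cream jar with a green screw lid: body and lid 42 mm across, the lid from 36 to 54 mm up. Its height is 54 mm; the point is on its axis, half-way up, z along the axis (upright when z points up). Loose, stands upright on the bench at the start.
- jar_yellow_center (a point): white plastic cream jar with a yellow screw lid: body and lid 42 mm across, the lid from 36 to 54 mm up. Its height is 54 mm; the point is on its axis, half-way up, z along the axis (upright when z points up). Loose, stands upright on the bench at the start.
- lotion_center (a point): white plastic lotion bottle with a blue cap: body 36 mm across and 58 mm high with a grey band, cap 22 mm across. Its height is 76 mm; the point is on its axis, half-way up, z along the axis (upright when z points up). Loose, stands upright on the bench at the start.
- tray_red: red kit tray with a white floor, fixed to the bench, 186 x 64 mm outside, divided by low red walls into a single row of 3 square compartments along its x axis, each 58 x 58 mm inside, walls 3 mm thick. Origin at the centre of its underside, z up, x along the row; the compartments are centred at y = 0 and x = -61, 0 and 61 mm. The floor's top is 3 mm and the walls' top edge 10 mm above the bench.
- tray_blue: blue kit tray with a white floor, fixed to the bench, 125 x 64 mm outside, divided by low blue walls into a single row of 2 square compartments along its x axis, each 58 x 58 mm inside, walls 3 mm thick. Origin at the centre of its underside, z up, x along the row; the compartments are centred at y = 0 and x = -30.5 and 30.5 mm. The floor's top is 3 mm and the walls' top edge 10 mm above the bench.
- oil_orange_center (a point): small amber glass bottle with an orange cap: round body 34 mm across and 44 mm high with a pale label, narrow neck, cap 25 mm across from 52 to 68 mm up. Its height is 68 mm; the point is on its axis, half-way up, z along the axis (upright when z points up). Loose, stands upright on the bench at the start. Not part of any kit.
- jar_black_center (a point): white plastic cream jar with a black screw lid: body and lid 42 mm across, the lid from 36 to 54 mm up. Its height is 54 mm; the point is on its axis, half-way up, z along the axis (upright when z points up). Loose, stands upright on the bench at the start. Not part of any kit.
- mortar_center (a point): small white porcelain mortar (open bowl, 56 mm across the rim), empty. Its height is 36 mm; the point is on its axis, half-way up, z along the axis (upright when z points up). Loose, stands upright on the bench at the start. Not part of any kit.
There are look-alikes about, which are no part of the job. What is shaped like the part that bears jar_yellow_center but purple is not meant.

How it is judged:
At the end, for the whole second after the job is handed in: Each named thing stands in its own compartment of its own tray (axis within 16 mm of the compartment centre along both tray axes; two do not fit in one), upright within 0.12 rad, on the tray floor within 4 mm, released and at rest ((x of oil_black_center in the frame of tray_red between -0.077 and -0.045 m or x of oil_black_center in the frame of tray_red between -0.016 and 0.016 m or x of oil_black_center in the frame of tray_red between 0.045 and 0.077 m) and y of oil_black_center in the frame of tray_red between -0.016 and 0.016 m and z of oil_black_center in the frame of tray_red between 0.033 and 0.041 m and angle between each of oil_black_center, jar_green_center, lotion_center, oil_white_center, jar_yellow_center's own z axis and vertical below 0.12 rad and linear speed of each of oil_black, jar_green, lotion, oil_white, jar_yellow below 0.02 m/s and contact force between each of oil_black, jar_green, lotion, oil_white, jar_yellow and the fingers below 0.05 N and (x of jar_green_center in the frame of tray_red between -0.077 and -0.045 m or x of jar_green_center in the frame of tray_red between -0.016 and 0.016 m or x of jar_green_center in the frame of tray_red between 0.045 and 0.077 m) and y of jar_green_center in the frame of tray_red between -0.016 and 0.016 m and z of jar_green_center in the frame of tray_red between 0.026 and 0.034 m and (x of lotion_center in the frame of tray_red between -0.077 and -0.045 m or x of lotion_center in the frame of tray_red between -0.016 and 0.016 m or x of lotion_center in the frame of tray_red between 0.045 and 0.077 m) and y of lotion_center in the frame of tray_red between -0.016 and 0.016 m and z of lotion_center in the frame of tray_red between 0.037 and 0.045 m and (x of oil_white_center in the frame of tray_blue between -0.0465 and -0.0145 m or x of oil_white_center in the frame of tray_blue between 0.0145 and 0.0465 m) and y of oil_white_center in the frame of tray_blue between -0.016 and 0.016 m and z of oil_white_center in the frame of tray_blue between 0.033 and 0.041 m and (x of jar_yellow_center in the frame of tray_blue between -0.0465 and -0.0145 m or x of jar_yellow_center in the frame of tray_blue between 0.0145 and 0.0465 m) and y of jar_yellow_center in the frame of tray_blue between -0.016 and 0.016 m and z of jar_yellow_center in the frame of tray_blue between 0.026 and 0.034 m); the robot touches nothing.
It fails at once if the orange-capped bottle, which is in no kit, is shifted by more than 30 mm or tipped over (distance of oil_orange_center from where it was at the start of the episode above 0.03 m or angle between oil_orange_center's own z axis and vertical above 0.5 rad).
It fails at once if the black-lidded jar, which is in no kit, is shifted by more than 30 mm or tipped over (distance of jar_black_center from where it was at the start of the episode above 0.03 m or angle between jar_black_center's own z axis and vertical above 0.5 rad).
It fails at once if the mortar, which is in no kit, is shifted by more than 30 mm or tipped over (distance of mortar_center from where it was at the start of the episode above 0.03 m or angle between mortar_center's own z axis and vertical above 0.5 rad).
It also fails if it takes over 122 s, if anything falls off the work surface, if the arm or the gripper's body presses on something with over 40 N, if the wrist force passes 120 N, or if a joint passes its speed limit or range.

ROBOT

A 7-joint arm with a two-finger parallel gripper is mounted at the origin on the work surface. World frame = base frame: x ahead of the robot, y to its left, z up, the work surface at z = 0. Lengths are in m, angles in rad, forces in N, time in s.
With the tool pointing down it reaches from about 0.4 to 0.85 m from the base axis. Payload 10.4 kg.
Tool frame: the origin (TCP) lies at the very end of the fingers, on their centre line; the grasp point (between the pads) lies 19 mm behind it; x points along the fingers, z is the direction in which the jaws open and shut, and the axes are right-handed (so a half turn about x gives the same grasp; the last joint's range is limited). The gripper opens to 85 mm and grips with 20 to 120 N. Pads are 22 mm wide; open, the fingers measure 114 mm over their backs; the gripper's body (76 mm by 85 mm) begins 54 mm behind the grasp point. The pads swing forward as they close: fully open they stand 13 mm farther back than shut.
Start: joints at [1.27, 0.332, -0.065, 1.46, 0.022, 1.35, -0.088], TCP at [0.171, -0.601, 0.231] pointing down, gripper open.
Joint ranges: [-2.6, 2.6], [-0.5, 2.12], [-1.47, 1.34], [0.16, 2.42], [-1.27, 4.41], [0.06, 2.06], [-2.6, 2.6]. Speed limits (rad/s): [2.22, 2.22, 2.79, 2.79, 3.14, 3.14, 3.14].

INTERFACE

Orientations are given as a unit quaternion [x, y, z, w].
In Python, from workcell import telemetry, viewer, manip, spot_in, mark_of gives the robot as it stands. The module is installed in compiled form; this text tells all that it offers.
- The arm moves only by the shell command python3 -m crank 'ROWS' [FORCE]. ROWS is JSON, a list of rows, each a list of 3 entries, a list of its own where there are three numbers: the closure, from 0 (fully open) to 1 (shut), then the shift along the world's x, y, z in cm, then the turn, a rotation vector about the world's x, y, z in rad. A call has 1 to 12 rows; each row shifts and turns the commanded pose from where the row before left it; what a row does not reach is not made up. A row lasts 1/12 s, in which the tool goes at most 41.7 mm and 7.16 degrees, less where a joint would pass 70% of its speed; a pose out of reach is approached as far as the arm can. A call with a gripper value outside its range is refused whole. The fingers move at their own pace and stop on an object; FORCE is the grip in N (left out, the last holds). Time passes only in rows, so rows that do not move let the fingers close. It gives the time, the measured TCP pose, the force and the opening at its end, in the units of the state.
- telemetry.get_obs(): the state, without advancing time (a new reading comes with each control period).
- viewer.camera(name): name is "scene" or "top"; returns a dict with "frame" (420x560x3 uint8, red, green, blue), "intrinsics" (3x3 intrinsics, pixels), "cam_to_world" (4x4, takes a point from camera to world coordinates). Camera axes: x right, y up, looking along -z (the intrinsics and any distortion apply to the point x, -y, -z); pixel columns grow to the right and rows downward; lengths in m; the calibration is good to about 2 mm. A picture is of the moment at which its call begins. There is no depth.
- manip.hand_in(): hands the job in, once; it reports no verdict.
Trained networks look in a picture, given as the dict that the camera call returned (one of the last four; its "shot" number tells which), for a name from the list of things; names that differ only in an ending like _2 or _b are one class to them, and where a whole thing is asked for, a point or a joint stands for the part that bears it (a point fixed in the world has none). Each returns a list of dicts, best first, with "conf" (0 to 1); they miss things now and then, are a little off and sometimes report something else, mostly with a low value. They report only what shows in the picture. A call takes as long as a camera call. They do not tell look-alikes from the thing itself.
- spot_in(thing, picture): "location" ([x, y, z] in m, in the coordinates of the camera as it stood for that picture, good to about 4 mm: the middle of the surface that is visible of it).
- mark_of(thing, picture): "location" ([x, y, z] in m, in the coordinates of the camera as it stood for that picture, good to about 4 mm: a listed point, or the origin of a listed thing).
The state is a dict: "clock": time; "joint_pos": joint angles; "joint_velocities": joint speeds; "tau": joint torques, N m; "position": TCP position; "ee_rot": TCP orientation; "ft_force": force on the tool from outside, world axes, zero at the start; "torque": the same for the moment, N m; "grip_width": opening from 0.0 (shut) to 1.0 (fully open).
Only numpy, scipy, OpenCV 4.12 (cv2) and the standard library are available. Lean on these libraries where they do the work, as an engineer would, in place of code of your own. Each camera call takes 0.05 s, during which the arm holds its last target. There are 200 camera calls.

## Working session

There is one attempt and no reset: what is moved stays moved. The work goes in short steps, Python scripts to look and compute and a shell command to move; the robot and the scene stay as the last step left them, time stands still between calls to the robot, and variables do not carry over. Pictures are saved under pics/ and viewed, about 12 in all and at most 16, crops included, and the job is handed in when it is done.

```bash
mkdir -p pics; cat > h.py <<'E'
import numpy as np, cv2
from workcell import telemetry, viewer, manip, spot_in, mark_of
def w(p,loc): 
    T=np.array(p["cam_to_world"]); return T[:3,:3]@np.array(loc)+T[:3,3]
def px(p,X):
    T=np.array(p["cam_to_world"]); c=T[:3,:3].T@(np.array(X)-T[:3,3]); q=np.array(p["intrinsics"])@np.array([c[0],-c[1],-c[2]]); return q[:2]/q[2]
def save(p,n): cv2.imwrite("pics/"+n,p["frame"][:,:,::-1])
names=["oil_black_center","oil_white_center","jar_green_center","jar_yellow_center","lotion_center","tray_red","tray_blue","oil_orange_center","jar_black_center","mortar_center"]
E
python3 - <<'E'
from h import *
s=telemetry.get_obs(); print({k:np.round(v,3).tolist() for k,v in s.items()})
for c in ("top","scene"):
    p=viewer.camera(c); save(p,c+"0.png")
    print(c,np.round(p["cam_to_world"],3).tolist(),[k for k in p])
    for n in names:
        print(n,[(np.round(w(p,d["location"])*1000).astype(int).tolist(),np.round(px(p,w(p,d["location"]))).astype(int).tolist(),round(d["conf"],2)) for d in mark_of(n,p)[:5]])
E
```

```text
{'clock': 0.0, 'joint_pos': [1.27, 0.333, -0.065, 1.461, 0.022, 1.35, -0.088], 'joint_velocities': [-0.0, -0.001, -0.001, 0.001, 0.001, -0.001, 0.001], 'tau': [0.001, -62.544, 0.05, -39.161, 0.016, 0.01, -0.0], 'position': [0.171, -0.601, 0.231], 'ee_rot': [0.426, 0.565, -0.426, 0.564], 'ft_force': [-0.415, 0.296, 0.716], 'torque': [-0.041, 0.026, -0.029], 'grip_width': 0.999}
top [[0.004, 0.996, -0.087, 0.44], [-1.0, 0.005, 0.016, 0.028], [0.016, 0.087, 0.996, 0.974], [0.0, 0.0, 0.0, 1.0]] ['frame', 'intrinsics', 'cam_to_world', 'shot']
oil_black_center [([435, 300, 34], [138, 255], 0.56)]
oil_white_center [([558, 97, 37], [237, 196], 0.6), ([655, 195, 30], [191, 151], 0.39)]
jar_green_center [([657, 194, 30], [191, 150], 0.68), ([549, 189, 37], [192, 200], 0.5), ([445, 192, 42], [189, 250], 0.43)]
jar_yellow_center [([359, 15, 29], [275, 292], 0.75), ([454, 90, 30], [240, 246], 0.72), ([560, 102, 36], [234, 195], 0.57)]
lotion_center [([445, 188, 42], [191, 250], 0.52)]
tray_red [([510, -99, 0], [328, 221], 0.98)]
tray_blue [([549, -243, -1], [394, 203], 0.91)]
oil_orange_center [([548, 188, 36], [193, 201], 0.68)]
jar_black_center [([545, 304, 23], [139, 203], 0.66)]
mortar_center [([660, 93, 24], [239, 150], 0.96)]
scene [[-0.656, -0.52, 0.547, 1.024], [0.755, -0.456, 0.471, 0.453], [0.004, 0.722, 0.692, 0.715], [0.0, 0.0, 0.0, 1.0]] ['frame', 'intrinsics', 'cam_to_world', 'shot']
oil_black_center [([438, 298, 32], [434, 277], 0.81)]
oil_white_center []
jar_green_center [([662, 188, 26], [297, 328], 0.87)]
jar_yellow_center [([452, 86, 22], [326, 225], 0.97), ([358, 16, 24], [326, 183], 0.91)]
lotion_center [([442, 186, 33], [375, 245], 0.82)]
tray_red [([510, -92, 0], [236, 206], 0.9)]
tray_blue [([551, -241, 0], [170, 184], 0.84)]
oil_orange_center [([551, 188, 32], [340, 283], 0.85)]
jar_black_center [([544, 307, 27], [405, 322], 0.78)]
mortar_center [([658, 97, 16], [255, 298], 0.86)]
```

```bash
python3 - <<'E'
import cv2
a=cv2.imread("pics/top0.png"); cv2.imwrite("pics/topcrop.png",cv2.resize(a[110:320,100:460],(800,467)))
b=cv2.imread("pics/scene0.png"); cv2.imwrite("pics/scenecrop.png",cv2.resize(b[130:370,130:490],(800,533)))
E
```

```text
(no output)
```

View pics/topcrop.png

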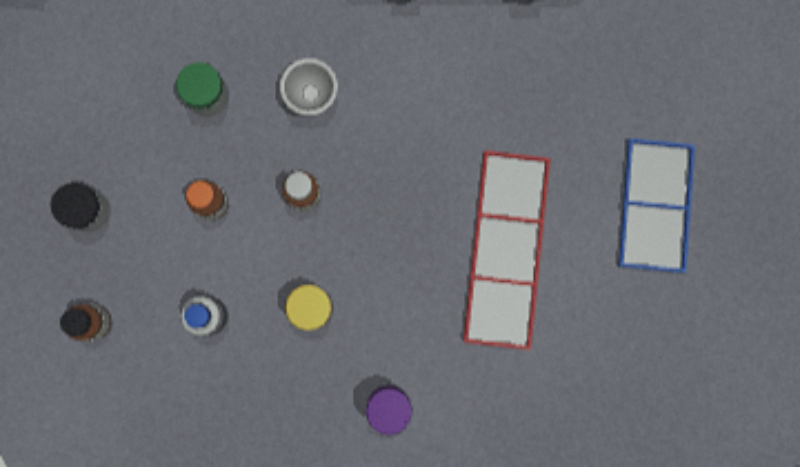

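View pics/scenecrop.png

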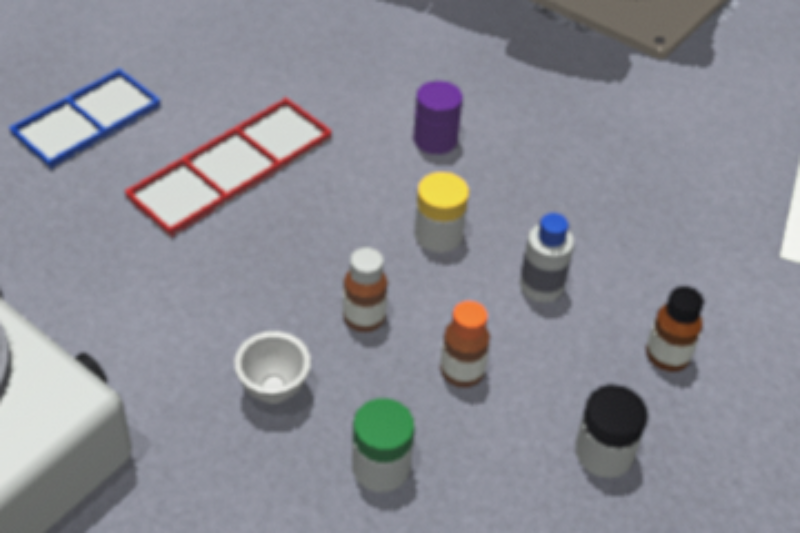

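```bash
cat >> h.py <<'E'
from scipy.spatial.transform import Rotation as R
def ray(p,u,z):
    T=np.array(p["cam_to_world"]); d=np.linalg.inv(np.array(p["intrinsics"]))@np.array([u[0],u[1],1.]); d=T[:3,:3]@np.array([d[0],-d[1],-d[2]]); return T[:3,3]+d*(z-T[2,3])/d[2]
def blob(p,hs,near,r=22):
    h=cv2.cvtColor(p["frame"],cv2.COLOR_RGB2HSV); m=cv2.inRange(h,hs[0],hs[1]); k=np.zeros_like(m); cv2.circle(k,tuple(int(a) for a in near),r,255,-1); m&=k
    n,_,st,c=cv2.connectedComponentsWithStats(m); 
    if n<2: return None,0
    i=1+np.argmax(st[1:,4]); return c[i],st[i,4]
H=dict(oil_black=((0,0,0),(179,255,50),.068),jar_black=((0,0,0),(179,255,50),.054),oil_white=((0,0,150),(179,60,255),.068),jar_green=((45,90,40),(80,255,255),.054),jar_yellow=((20,90,90),(35,255,255),.054),lotion=((100,130,90),(125,255,255),.076),oil_orange=((4,170,150),(16,255,255),.068),jar_purple=((130,60,30),(165,255,255),.054))
def tray(p,hs):
    h=cv2.cvtColor(p["frame"],cv2.COLOR_RGB2HSV); m=sum(cv2.inRange(h,a,b) for a,b in hs); k=np.zeros_like(m); k[:,310:420]=m[:,310:420]
    c=max(cv2.findContours(k,cv2.RETR_EXTERNAL,cv2.CHAIN_APPROX_NONE)[0],key=cv2.contourArea)
    P=np.array([ray(p,q,.008)[:2] for q in c[:,0].astype(float)]); b=cv2.minAreaRect((P*1000).astype(np.float32)); return b
E
python3 - <<'E'
from h import *
p=viewer.camera("top"); K=p["intrinsics"]; print(np.round(K,1).tolist())
N=dict(oil_black=(136,254),jar_black=(134,202),oil_white=(234,194),jar_green=(190,148),jar_yellow=(239,248),lotion=(189,252),oil_orange=(190,197),jar_purple=(275,295))
for n,(a,b,z) in H.items():
    c,A=blob(p,(a,b),N[n]); print(n,c,A,None if c is None else np.round(ray(p,c,z)*1000))
print(tray(p,[((0,120,80),(8,255,255)),((170,120,80),(179,255,255))]),tray(p,[((100,120,80),(125,255,255))]))
print(np.round(R.from_quat(telemetry.get_obs()["ee_rot"]).as_matrix(),2))
E
```

```text
[[451.2, 0.0, 276.5], [0.0, 451.2, 213.9], [0.0, 0.0, 1.0]]
oil_black [133.75       254.40909091] 132 [436. 298.  68.]
jar_black [133.46470588 202.12352941] 340 [542. 306.  54.]
oil_white [234.         192.81443299] 97 [561. 100.  68.]
jar_green [189.28025478 147.86305732] 314 [656. 194.  54.]
jar_yellow [238.3776435  247.71601208] 331 [451.  91.  54.]
lotion [188.24137931 251.55172414] 87 [442. 188.  76.]
oil_orange [184.6 196.8] 5 [552. 199.  68.]
jar_purple [274.60335196 294.08100559] 358 [358.  17.  54.]
((507.8394775390625, -97.74034881591797), (64.34074401855469, 185.5036163330078), 83.64369201660156) ((551.2603759765625, -244.3092041015625), (64.64925384521484, 125.27369689941406), 84.67256927490234)
[[ 0.    0.96  0.27]
 [-0.    0.27 -0.96]
 [-1.    0.    0.  ]]
```

```bash
python3 -m crank '[[0,[2.6,3.0,-0.65],[0,0,-0.095]],[0,[2.6,3.0,-0.65],[0,0,-0.095]],[0,[2.6,3.0,-0.65],[0,0,-0.095]],[0,[2.6,3.0,-0.65],[0,0,-0.095]],[0,[2.6,3.0,-0.65],[0,0,0]],[0,[2.6,3.0,-0.65],[0,0,0]],[0,[2.6,3.0,-0.65],[0,0,0]],[0,[2.6,3.0,-0.65],[0,0,0]],[0,[2.6,3.0,-0.65],[0,0,0]],[0,[2.6,3.0,-0.65],[0,0,0]],[0,[2.6,3.0,-0.65],[0,0,0]],[0,[2.6,3.0,-0.65],[0,0,0]]]' 40
```

```text
clock: 2.15
position: [0.4845, -0.2395, 0.1534]
ee_rot: [0.525, 0.473, -0.525, 0.474]
ft_force: [0.8, -1.1, -0.5]
grip_width: 0.997
```

What could be mistaken for what, by top-view pixel:
- **Yellow jar:** yellow lid (238,248), not the purple look-alike (275,294).
- **Amber bottles:** black cap (134,254), white cap (234,193), orange cap (189,197).
- **Jars:** green lid (189,148), black lid (133,202).
- **Lotion bottle:** blue cap (188,252).

The first target is the yellow jar at (238,248).

```bash
python3 -m crank '[[0,[-0.37,3.67,0],[0,0,0]],[0,[-0.37,3.67,0],[0,0,0]],[0,[-0.37,3.67,0],[0,0,0]],[0,[-0.37,3.67,0],[0,0,0]],[0,[-0.37,3.67,0],[0,0,0]],[0,[-0.37,3.67,0],[0,0,0]],[0,[-0.37,3.67,0],[0,0,0]],[0,[-0.37,3.67,0],[0,0,0]],[0,[-0.37,3.67,0],[0,0,0]],[0,[0,0,-3],[0,0,0]],[0,[0,0,0],[0,0,0]]]'
python3 - <<'E'
from h import *
p=viewer.camera("scene"); f=p["frame"][130:310,240:480]; cv2.imwrite("pics/s1.png",cv2.resize(f,(800,600))[:,:,::-1])
print(np.round(telemetry.get_obs()["joint_pos"],2), px(p,[.451,.091,.054]))
E
```

```text
clock: 3.07
position: [0.448, 0.0909, 0.1205]
ee_rot: [-0.523, -0.476, 0.525, -0.474]
ft_force: [-0.9, -1.7, -0.7]
grip_width: 0.999
[ 0.32  0.11 -0.65  1.99  0.08  1.07 -2.03] [329.80247048 213.72333005]
```

View pics/s1.png

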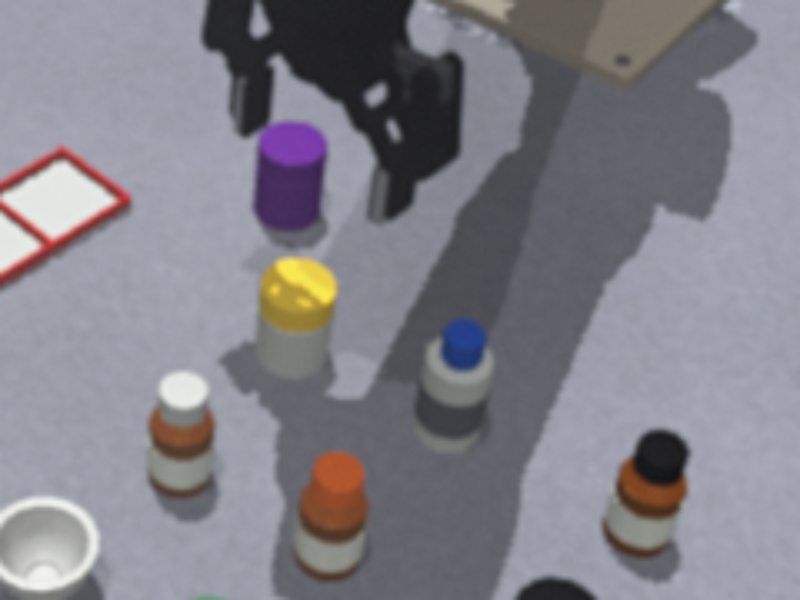

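The crop shows the yellow-lidded jar at (298,295), below the open fingers and their shadow, with the purple one at (290,170). The choice is right, so I grasp.

```bash
python3 -m crank '[[0,[0.3,0,-3.4],[0,0,0]],[0,[0,0,-3.4],[0,0,0]],[0,[0,0,-3.3],[0,0,0]],[0,[0,0,0],[0,0,0]],[1,[0,0,0],[0,0,0]],[1,[0,0,0],[0,0,0]],[1,[0,0,0],[0,0,0]],[1,[0,0,0],[0,0,0]],[1,[0,0,0],[0,0,0]],[1,[0,0,0],[0,0,0]],[1,[0,0,0],[0,0,0]],[1,[0,0,0],[0,0,0]]]' 40
```

```text
clock: 4.12
position: [0.4548, 0.0893, 0.0246]
ee_rot: [0.526, 0.473, -0.524, 0.475]
ft_force: [-2.6, -0.7, 11.5]
grip_width: 0.478
```

```bash
python3 -m crank '[[1,[0,0,3.9],[0,0,0]],[1,[0,0,3.9],[0,0,0]],[1,[0,0,3.9],[0,0,0]],[1,[0.7,-3.7,0],[0,0,0]],[1,[0.7,-3.7,0],[0,0,0]],[1,[0.7,-3.7,0],[0,0,0]],[1,[0.8,-3.7,0],[0,0,0]],[1,[0.8,-3.7,0],[0,0,0]],[1,[0.8,-3.7,0],[0,0,0]],[1,[0.8,-3.7,0],[0,0,0]],[1,[0.8,-3.7,0],[0,0,0]],[1,[0.8,-3.5,0],[0,0,0]]]'
```

```text
clock: 5.12
position: [0.5224, -0.2443, 0.141]
ee_rot: [0.525, 0.473, -0.525, 0.474]
ft_force: [0.4, 0.3, 0.7]
grip_width: 0.474
```

```bash
python3 - <<'E'
from h import *
p=viewer.camera("scene"); cv2.imwrite("pics/s2.png",cv2.resize(p["frame"][60:300,100:420],(800,600))[:,:,::-1])
s=telemetry.get_obs(); print(s["position"],s["grip_width"])
E
```

```text
[ 0.52204144 -0.25243353  0.14067986] 0.48400282158750263
```

View pics/s2.png

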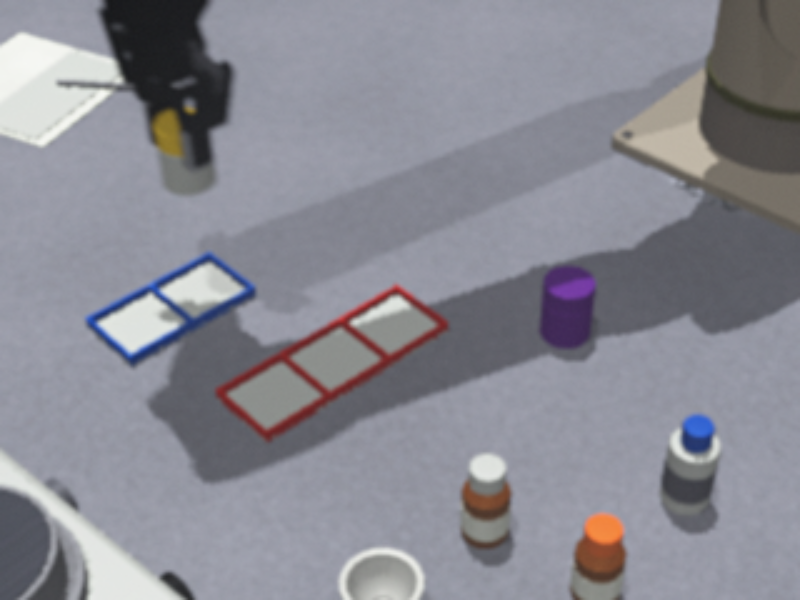

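The jar at (185,150) is held upright in the gripper, over the blue tray. I lower it.

```bash
python3 -m crank '[[1,[0,0,0],[0,0,0]],[1,[0,0,-3.5],[0,0,0]],[1,[0,0,-3.5],[0,0,0]],[1,[0,0,-3],[0,0,0]],[1,[0,0,0],[0,0,0]]]'
```

```text
clock: 5.58
position: [0.5189, -0.2396, 0.0348]
ee_rot: [-0.524, -0.477, 0.526, -0.472]
ft_force: [-1.7, 0.3, -1.7]
grip_width: 0.479
```

```bash
python3 -m crank '[[1,[0,0,-0.4],[0,0,0]],[1,[0,0,-0.3],[0,0,0]],[1,[0,0,-0.2],[0,0,0]],[1,[0,0,0],[0,0,0]]]'
```

```text
clock: 5.92
position: [0.523, -0.242, 0.0319]
ee_rot: [0.525, 0.473, -0.525, 0.475]
ft_force: [0.5, 1.0, 0.2]
grip_width: 0.48
```

```bash
python3 -m crank '[[1,[0,0,-0.2],[0,0,0]],[1,[0,0,-0.1],[0,0,0]],[1,[0,0,-0.1],[0,0,0]],[1,[0,0,0],[0,0,0]]]'; python3 - <<'E'
from h import *
for i in range(4):
    p=viewer.camera("scene"); s=telemetry.get_obs(); print(np.round(s["position"],4),np.round(s["ft_force"],1))
E
```

```text
clock: 6.25
position: [0.5225, -0.242, 0.0277]
ee_rot: [-0.525, -0.473, 0.525, -0.474]
ft_force: [-4.0, 0.8, 10.9]
grip_width: 0.483
[ 0.5225 -0.242   0.0277] [-2.9  1.5 11.2]
[ 0.5225 -0.242   0.0277] [-3.9  1.6 10. ]
[ 0.5226 -0.242   0.0277] [-3.9  0.9 10.8]
[ 0.5225 -0.242   0.0277] [-3.5  1.2 11.1]
```

Contact came at the expected height. I release and move to the white-capped bottle.

```bash
python3 -m crank '[[0.2,[0,0,0],[0,0,0]],[0,[0,0,0],[0,0,0]],[0,[0,0,0],[0,0,0]],[0,[0,0,0],[0,0,0]],[0,[0,0,3],[0,0,0]],[0,[0,0,4],[0,0,0]],[0,[0,0,4],[0,0,0]],[0,[0.4,3.8,0],[0,0,0]],[0,[0.4,3.8,0],[0,0,0]],[0,[0.4,3.8,0],[0,0,0]],[0,[0.4,3.8,0],[0,0,0]],[0,[0.4,3.8,0],[0,0,0]]]'; python3 -m crank '[[0,[0.5,3.8,0],[0,0,0]],[0,[0.5,3.8,0],[0,0,0]],[0,[0.4,3.8,0],[0,0,0]],[0,[0.4,3.8,0],[0,0,0]],[0,[0,0,-3],[0,0,0]],[0,[0,0,0],[0,0,0]],[0,[0,0,0],[0,0,0]]]'
python3 - <<'E'
from h import *
p=viewer.camera("scene"); cv2.imwrite("pics/s3.png",cv2.resize(p["frame"][120:330,130:410],(800,600))[:,:,::-1])
s=telemetry.get_obs(); print(s["position"],s["grip_width"],np.round(s["joint_pos"],2))
E
```

```text
clock: 7.45
position: [0.542, -0.0501, 0.1365]
ee_rot: [0.525, 0.474, -0.525, 0.474]
ft_force: [0.4, 0.3, -0.0]
grip_width: 0.999
clock: 8.03
position: [0.5591, 0.1, 0.1053]
ee_rot: [-0.524, -0.474, 0.526, -0.473]
ft_force: [0.6, -0.7, -0.4]
grip_width: 1.0
[0.56007137 0.09941064 0.1064946 ] 1.0019494043157446 [ 0.21  0.37 -0.56  1.73  0.22  1.1  -2.09]
```

View pics/s3.png

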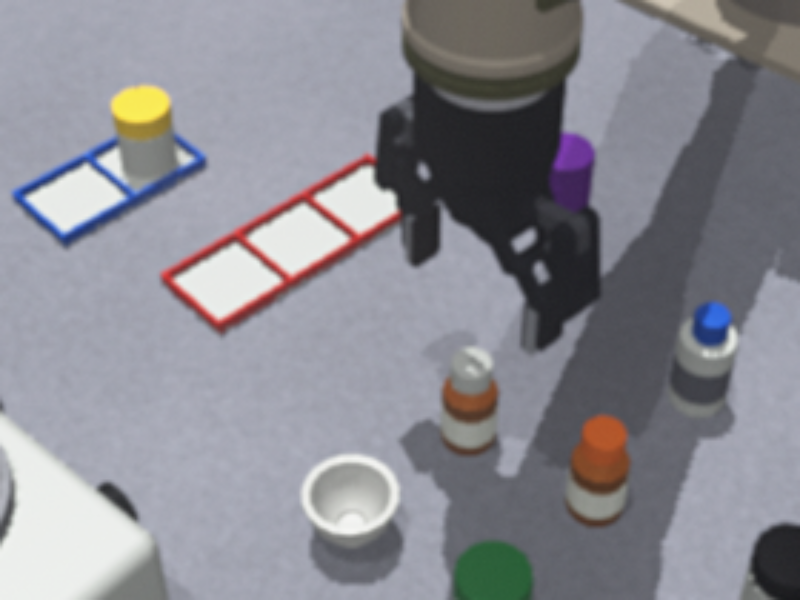

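The yellow jar stands upright in the near blue compartment at (145,135). The white-capped bottle is at (470,400) between the fingers, so I grasp it.

```bash
python3 -m crank '[[0,[0,0,-3],[0,0,0]],[0,[0,0,-3],[0,0,0]],[0,[0,0,-2.4],[0,0,0]],[0,[0,0,0],[0,0,0]],[1,[0,0,0],[0,0,0]],[1,[0,0,0],[0,0,0]],[1,[0,0,0],[0,0,0]],[1,[0,0,0],[0,0,0]],[1,[0,0,0],[0,0,0]],[1,[0,0,0],[0,0,0]],[1,[0,0,0],[0,0,0]],[1,[0,0,0],[0,0,0]]]' 40; python3 - <<'E'
from h import *
p=viewer.camera("top"); s=telemetry.get_obs(); print(np.round(s["position"],4),s["grip_width"])
E
```

```text
clock: 9.08
position: [0.5612, 0.1003, 0.0242]
ee_rot: [0.526, 0.473, -0.524, 0.474]
ft_force: [-2.1, -1.1, 8.6]
grip_width: 0.382
[0.5612 0.1003 0.0242] 0.38277800968885145
```

```bash
python3 -m crank '[[1,[0,0,3.9],[0,0,0]],[1,[0,0,3.9],[0,0,0]],[1,[0,0,3.9],[0,0,0]],[1,[0.23,-3.85,0],[0,0,0]],[1,[0.23,-3.85,0],[0,0,0]],[1,[0.23,-3.85,0],[0,0,0]],[1,[0.23,-3.85,0],[0,0,0]],[1,[0.23,-3.85,0],[0,0,0]],[1,[0.23,-3.85,0],[0,0,0]],[1,[0.23,-3.85,0],[0,0,0]],[1,[0.23,-3.85,0],[0,0,0]],[1,[0.23,-3.85,0],[0,0,0]]]' && python3 -m crank '[[1,[0,0,0],[0,0,0]],[1,[0,0,-3.5],[0,0,0]],[1,[0,0,-3.5],[0,0,0]],[1,[0,0,-3],[0,0,0]],[1,[0,0,0],[0,0,0]],[1,[0,0,0],[0,0,0]],[1,[0,0,0],[0,0,0]]]'
```

```text
clock: 10.13
position: [0.5807, -0.2482, 0.1402]
ee_rot: [0.525, 0.473, -0.525, 0.474]
ft_force: [-0.0, 0.3, -0.4]
grip_width: 0.382
clock: 10.72
position: [0.5821, -0.2464, 0.0417]
ee_rot: [0.525, 0.473, -0.524, 0.475]
ft_force: [-0.0, -1.5, 0.1]
grip_width: 0.378
```

```bash
python3 -m crank '[[1,[0,0,-0.4],[0,0,0]],[1,[0,0,-0.4],[0,0,0]],[1,[0,0,-0.2],[0,0,0]],[1,[0,0,-0.2],[0,0,0]],[1,[0,0,-0.2],[0,0,0]],[1,[0,0,0],[0,0,0]],[1,[0,0,0],[0,0,0]]]'
```

```text
clock: 11.3
position: [0.5812, -0.2464, 0.0272]
ee_rot: [-0.525, -0.473, 0.525, -0.474]
ft_force: [-5.6, 1.7, 16.1]
grip_width: 0.383
```

```bash
python3 -m crank '[[0.2,[0,0,0],[0,0,0]],[0,[0,0,0],[0,0,0]],[0,[0,0,0],[0,0,0]],[0,[0,0,0],[0,0,0]],[0,[0,0,3],[0,0,0]],[0,[0,0,4],[0,0,0]],[0,[0,0,4],[0,0,0]],[0,[-1.16,3.62,0],[0,0,0]],[0,[-1.16,3.62,0],[0,0,0]],[0,[-1.16,3.62,0],[0,0,0]],[0,[-1.16,3.62,0],[0,0,0]],[0,[-1.16,3.62,0],[0,0,0]]]'; python3 -m crank '[[0,[-1.16,3.62,0],[0,0,0]],[0,[-1.16,3.62,0],[0,0,0]],[0,[-1.16,3.62,0],[0,0,0]],[0,[-1.16,3.62,0],[0,0,0]],[0,[-1.16,3.62,0],[0,0,0]],[0,[-1.16,3.62,0],[0,0,0]],[0,[-1.16,3.62,0],[0,0,0]],[0,[0,0,-2],[0,0,0]],[0,[0,0,0],[0,0,0]],[0,[0,0,0],[0,0,0]]]'
python3 - <<'E'
from h import *
p=viewer.camera("scene"); cv2.imwrite("pics/s4.png",cv2.resize(p["frame"][120:330,150:430],(800,600))[:,:,::-1])
s=telemetry.get_obs(); print(s["position"],s["grip_width"],np.round(s["joint_pos"],2))
E
```

```text
clock: 12.3
position: [0.522, -0.0637, 0.1353]
ee_rot: [-0.525, -0.474, 0.525, -0.474]
ft_force: [0.1, 0.7, -0.9]
grip_width: 1.0
clock: 13.13
position: [0.441, 0.1878, 0.1149]
ee_rot: [-0.524, -0.474, 0.525, -0.474]
ft_force: [0.4, -0.4, 0.3]
grip_width: 1.0
[0.44178763 0.18742687 0.11551097] 0.9991811621367899 [ 0.17  0.18 -0.72  1.94  0.14  1.06 -2.28]
```

View pics/s4.png

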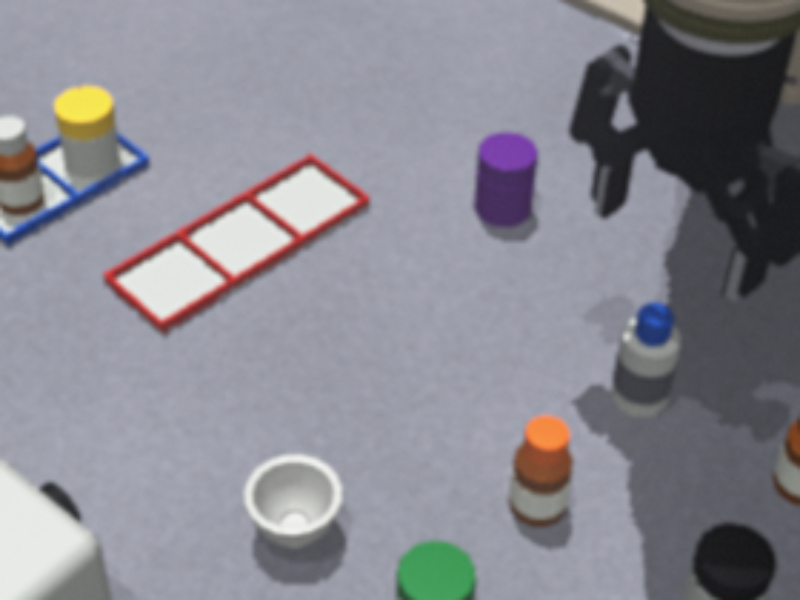

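The white-capped bottle (15,165) and the yellow jar (85,130) both stand in the blue tray. The lotion bottle at (645,360) is below the fingers, so I grasp it.

```bash
python3 -m crank '[[0,[0,0,-3.1],[0,0,0]],[0,[0,0,-3],[0,0,0]],[0,[0,0,-3],[0,0,0]],[0,[0,0,0],[0,0,0]],[1,[0,0,0],[0,0,0]],[1,[0,0,0],[0,0,0]],[1,[0,0,0],[0,0,0]],[1,[0,0,0],[0,0,0]],[1,[0,0,0],[0,0,0]],[1,[0,0,0],[0,0,0]],[1,[0,0,0],[0,0,0]],[1,[0,0,0],[0,0,0]]]' 40; python3 - <<'E'
from h import *
p=viewer.camera("top"); s=telemetry.get_obs(); print(np.round(s["position"],4),s["grip_width"])
E
```

```text
clock: 14.18
position: [0.4429, 0.1883, 0.0261]
ee_rot: [0.526, 0.473, -0.524, 0.474]
ft_force: [-1.6, -1.5, 9.6]
grip_width: 0.409
[0.4429 0.1883 0.0261] 0.41536431828572334
```

```bash
python3 -m crank '[[1,[0,0,3.9],[0,0,0]],[1,[0,0,3.9],[0,0,0]],[1,[0,0,3.9],[0,0,0]],[1,[0.05,-3.5,0],[0,0,0]],[1,[0.05,-3.5,0],[0,0,0]],[1,[0.05,-3.5,0],[0,0,0]],[1,[0.05,-3.5,0],[0,0,0]],[1,[0.05,-3.5,0],[0,0,0]],[1,[0.05,-3.5,0],[0,0,0]],[1,[0.05,-3.5,0],[0,0,0]],[1,[0.05,-3.5,0],[0,0,0]],[1,[0,0,0],[0,0,0]]]' && python3 -m crank '[[1,[0,0,-3],[0,0,0]],[1,[0,0,-3],[0,0,0]],[1,[0,0,-3],[0,0,0]],[1,[0,0,-1],[0,0,0]],[1,[0,0,0],[0,0,0]],[1,[0,0,0],[0,0,0]],[1,[0,0,0],[0,0,0]]]'
```

```text
clock: 15.23
position: [0.4451, -0.0988, 0.1421]
ee_rot: [-0.526, -0.471, 0.527, -0.473]
ft_force: [0.1, -0.5, -1.4]
grip_width: 0.408
clock: 15.82
position: [0.447, -0.0919, 0.0432]
ee_rot: [0.525, 0.473, -0.524, 0.475]
ft_force: [0.3, 0.8, -1.5]
grip_width: 0.403
```

```bash
python3 -m crank '[[1,[0,0,-0.4],[0,0,0]],[1,[0,0,-0.4],[0,0,0]],[1,[0,0,-0.3],[0,0,0]],[1,[0,0,-0.2],[0,0,0]],[1,[0,0,-0.2],[0,0,0]],[1,[0,0,0],[0,0,0]],[1,[0,0,0],[0,0,0]]]'
```

```text
clock: 16.4
position: [0.4469, -0.0921, 0.0284]
ee_rot: [0.525, 0.473, -0.525, 0.475]
ft_force: [-8.5, 1.8, 27.1]
grip_width: 0.411
```

```bash
python3 -m crank '[[0.2,[0,0,0],[0,0,0]],[0,[0,0,0],[0,0,0]],[0,[0,0,0],[0,0,0]],[0,[0,0,0],[0,0,0]],[0,[0,0,3],[0,0,0]],[0,[0,0,4],[0,0,0]],[0,[0,0,4],[0,0,0]],[0,[-0.1,3.55,0],[0,0,0]],[0,[-0.1,3.55,0],[0,0,0.09]],[0,[-0.1,3.55,0],[0,0,0.09]],[0,[-0.1,3.55,0],[0,0,0.09]],[0,[-0.1,3.55,0],[0,0,0.09]]]'; python3 -m crank '[[0,[-0.1,3.55,0],[0,0,0]],[0,[-0.1,3.55,0],[0,0,0]],[0,[-0.1,3.55,0],[0,0,0]],[0,[-0.1,3.55,0],[0,0,0]],[0,[-0.1,3.55,0],[0,0,0]],[0,[-0.1,3.55,0],[0,0,0]],[0,[0,0,-2],[0,0,0]],[0,[0,0,0],[0,0,0]],[0,[0,0,0],[0,0,0]]]'
python3 - <<'E'
from h import *
p=viewer.camera("scene"); cv2.imwrite("pics/s5.png",cv2.resize(p["frame"][130:370,170:490],(800,600))[:,:,::-1])
s=telemetry.get_obs(); print(s["position"],s["grip_width"],np.round(s["joint_pos"],2))
E
```

```text
clock: 17.4
position: [0.4402, 0.0872, 0.1364]
ee_rot: [0.43, 0.561, -0.43, 0.561]
ft_force: [1.3, -0.7, 0.0]
grip_width: 1.0
clock: 18.15
position: [0.4339, 0.2981, 0.1154]
ee_rot: [0.431, 0.561, -0.432, 0.56]
ft_force: [0.3, 0.1, -0.5]
grip_width: 0.998
[0.43464657 0.29785406 0.116268  ] 0.9980660676972309 [ 0.    0.32 -0.79  1.82  0.25  1.11 -2.19]
```

View pics/s5.png

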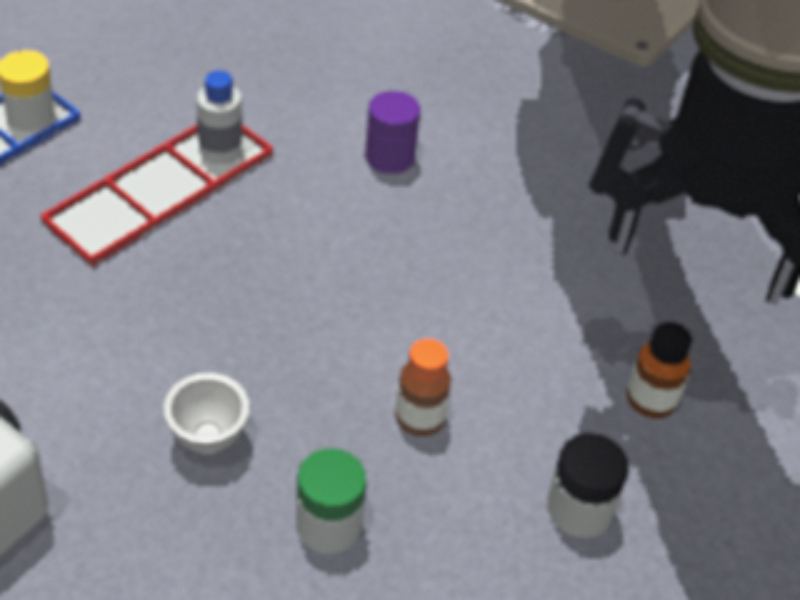

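The lotion bottle stands in the near red compartment at (220,120). The black-capped bottle at (660,370) is below the fingers, so I grasp it.

```bash
python3 -m crank '[[0,[0.1,0,-3.2],[0,0,0]],[0,[0,0,-3.1],[0,0,0]],[0,[0,0,-3],[0,0,0]],[0,[0,0,0],[0,0,0]],[1,[0,0,0],[0,0,0]],[1,[0,0,0],[0,0,0]],[1,[0,0,0],[0,0,0]],[1,[0,0,0],[0,0,0]],[1,[0,0,0],[0,0,0]],[1,[0,0,0],[0,0,0]],[1,[0,0,0],[0,0,0]],[1,[0,0,0],[0,0,0]]]' 40; python3 - <<'E'
from h import *
p=viewer.camera("top"); s=telemetry.get_obs(); print(np.round(s["position"],4),s["grip_width"])
E
```

```text
clock: 19.2
position: [0.4367, 0.2991, 0.0252]
ee_rot: [0.432, 0.559, -0.431, 0.561]
ft_force: [-2.1, -2.6, 10.5]
grip_width: 0.383
[0.4367 0.2991 0.0252] 0.3845976814086628
```

```bash
python3 -m crank '[[1,[0,0,3.9],[0,0,0]],[1,[0,0,3.9],[0,0,0]],[1,[0,0,3.9],[0,0,0]],[1,[0.65,-3.61,0],[0,0,0]],[1,[0.65,-3.61,0],[0,0,-0.09]],[1,[0.65,-3.61,0],[0,0,-0.09]],[1,[0.65,-3.61,0],[0,0,-0.09]],[1,[0.65,-3.61,0],[0,0,-0.09]],[1,[0.65,-3.61,0],[0,0,0]],[1,[0.65,-3.61,0],[0,0,0]],[1,[0.65,-3.61,0],[0,0,0]],[1,[0.65,-3.61,0],[0,0,0]]]' && python3 -m crank '[[1,[0.65,-3.61,0],[0,0,0]],[1,[0.65,-3.61,0],[0,0,0]],[1,[0,0,0],[0,0,0]],[1,[0,0,-3],[0,0,0]],[1,[0,0,-3],[0,0,0]],[1,[0,0,-3],[0,0,0]],[1,[0,0,-1],[0,0,0]],[1,[0,0,0],[0,0,0]],[1,[0,0,0],[0,0,0]]]'
```

```text
clock: 20.25
position: [0.4944, -0.028, 0.1415]
ee_rot: [0.525, 0.473, -0.525, 0.474]
ft_force: [-0.3, 0.4, -0.5]
grip_width: 0.383
clock: 21.0
position: [0.5076, -0.0982, 0.0414]
ee_rot: [0.525, 0.474, -0.525, 0.474]
ft_force: [1.0, -0.2, 0.0]
grip_width: 0.379
```

```bash
python3 -m crank '[[1,[0,0,-0.4],[0,0,0]],[1,[0,0,-0.4],[0,0,0]],[1,[0,0,-0.3],[0,0,0]],[1,[0,0,-0.2],[0,0,0]],[1,[0,0,-0.1],[0,0,0]],[1,[0,0,0],[0,0,0]],[1,[0,0,0],[0,0,0]]]'
```

```text
clock: 21.58
position: [0.5078, -0.0986, 0.0282]
ee_rot: [0.525, 0.473, -0.525, 0.474]
ft_force: [-7.7, 1.4, 19.3]
grip_width: 0.381
```

```bash
python3 -m crank '[[0.2,[0,0,0],[0,0,0]],[0,[0,0,0],[0,0,0]],[0,[0,0,0],[0,0,0]],[0,[0,0,0],[0,0,0]],[0,[0,0,3],[0,0,0]],[0,[0,0,4],[0,0,0]],[0,[0,0,4],[0,0,0]],[0,[1.65,3.25,0],[0,0,0]],[0,[1.65,3.25,0],[0,0,0]],[0,[1.65,3.25,0],[0,0,0]],[0,[1.65,3.25,0],[0,0,0]],[0,[1.65,3.25,0],[0,0,0]]]'; python3 -m crank '[[0,[1.65,3.25,0],[0,0,0]],[0,[1.65,3.25,0],[0,0,0]],[0,[1.65,3.25,0],[0,0,0]],[0,[1.6,3.25,0],[0,0,0]],[0,[0,0,-3],[0,0,0]],[0,[0,0,0],[0,0,0]],[0,[0,0,0],[0,0,0]]]'
python3 - <<'E'
from h import *
p=viewer.camera("scene"); cv2.imwrite("pics/s6.png",cv2.resize(p["frame"][130:370,170:490],(800,600))[:,:,::-1])
s=telemetry.get_obs(); print(s["position"],s["grip_width"],np.round(s["joint_pos"],2))
E
```

```text
clock: 22.58
position: [0.5902, 0.0654, 0.1363]
ee_rot: [-0.525, -0.474, 0.525, -0.474]
ft_force: [1.6, -0.2, 0.2]
grip_width: 0.999
clock: 23.17
position: [0.654, 0.1936, 0.1045]
ee_rot: [-0.523, -0.474, 0.526, -0.473]
ft_force: [-0.2, -0.3, 1.1]
grip_width: 1.0
[0.65496647 0.19316695 0.10622555] 0.9986719394007992 [ 0.03  0.61 -0.56  1.41  0.33  1.22 -2.23]
```

View pics/s6.png

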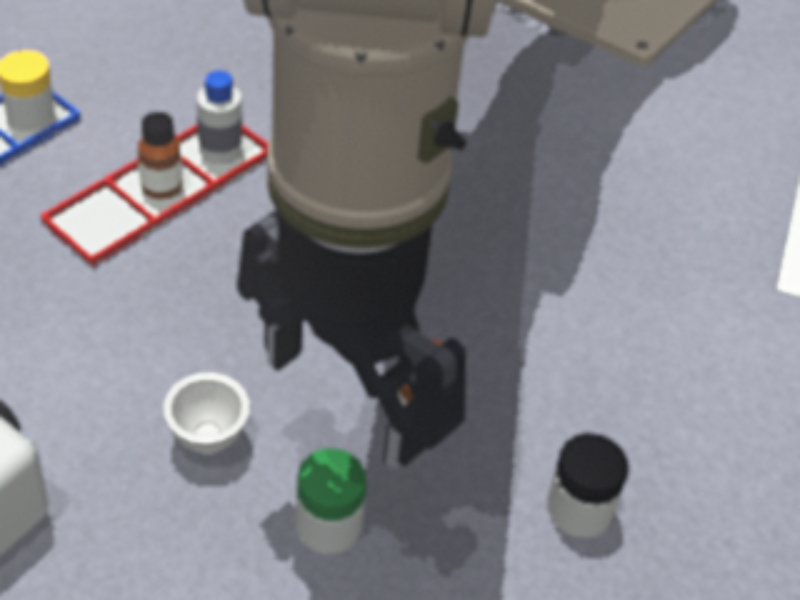

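The black-capped bottle stands in the middle red compartment at (160,165). The green jar at (330,500) is below the fingers, so I descend with them partly closed to keep clear of the mortar.

```bash
python3 -m crank '[[0.15,[0.1,0.05,0],[0,0,0]],[0.15,[0,0,-3],[0,0,0]],[0.15,[0,0,-3],[0,0,0]],[0.15,[0,0,-2.4],[0,0,0]],[0.15,[0,0,0],[0,0,0]],[1,[0,0,0],[0,0,0]],[1,[0,0,0],[0,0,0]],[1,[0,0,0],[0,0,0]],[1,[0,0,0],[0,0,0]],[1,[0,0,0],[0,0,0]],[1,[0,0,0],[0,0,0]],[1,[0,0,0],[0,0,0]]]' 40; python3 - <<'E'
from h import *
p=viewer.camera("top"); s=telemetry.get_obs(); print(np.round(s["position"],4),s["grip_width"])
E
```

```text
clock: 24.22
position: [0.6579, 0.1949, 0.0255]
ee_rot: [0.526, 0.473, -0.524, 0.474]
ft_force: [0.8, -1.2, 7.9]
grip_width: 0.478
[0.6579 0.1949 0.0255] 0.4783132279395806
```

```bash
python3 -m crank '[[1,[0,0,3.9],[0,0,0]],[1,[0,0,3.9],[0,0,0]],[1,[0,0,3.9],[0,0,0]],[1,[-1.1,-3.75,0],[0,0,0]],[1,[-1.1,-3.75,0],[0,0,0]],[1,[-1.1,-3.75,0],[0,0,0]],[1,[-1.1,-3.75,0],[0,0,0]],[1,[-1.1,-3.75,0],[0,0,0]],[1,[-1.1,-3.75,0],[0,0,0]],[1,[-1.1,-3.75,0],[0,0,0]],[1,[-1.1,-3.75,0],[0,0,0]],[1,[0,0,0],[0,0,0]]]' && python3 -m crank '[[1,[0,0,0],[0,0,0]],[1,[0,0,-3],[0,0,0]],[1,[0,0,-3],[0,0,0]],[1,[0,0,-3],[0,0,0]],[1,[0,0,-1],[0,0,0]],[1,[0,0,0],[0,0,0]],[1,[0,0,0],[0,0,0]]]'
```

```text
clock: 25.27
position: [0.5663, -0.1155, 0.1406]
ee_rot: [-0.526, -0.469, 0.529, -0.472]
ft_force: [-0.2, -1.3, -1.4]
grip_width: 0.481
clock: 25.85
position: [0.569, -0.1045, 0.0406]
ee_rot: [0.525, 0.474, -0.524, 0.474]
ft_force: [0.9, -0.3, 0.7]
grip_width: 0.481
```

```bash
python3 -m crank '[[1,[0,0,-0.4],[0,0,0]],[1,[0,0,-0.4],[0,0,0]],[1,[0,0,-0.3],[0,0,0]],[1,[0,0,-0.2],[0,0,0]],[1,[0,0,0],[0,0,0]],[1,[0,0,0],[0,0,0]]]'
```

```text
clock: 26.35
position: [0.5688, -0.1056, 0.0284]
ee_rot: [0.525, 0.473, -0.525, 0.474]
ft_force: [-7.4, 0.6, 16.5]
grip_width: 0.482
```

Contact again at the expected height. I release, rise well clear and move aside for a final look.

```bash
python3 -m crank '[[0.2,[0,0,0],[0,0,0]],[0,[0,0,0],[0,0,0]],[0,[0,0,0],[0,0,0]],[0,[0,0,0],[0,0,0]],[0,[0,0,3],[0,0,0]],[0,[0,0,4],[0,0,0]],[0,[0,0,4],[0,0,0]],[0,[0,0,3],[0,0,0]],[0,[-1.2,-3.8,0],[0,0,0]],[0,[-1.2,-3.8,0],[0,0,0]],[0,[-1.2,-3.8,0],[0,0,0]],[0,[-1.2,-3.8,0],[0,0,0]]]' && python3 -m crank '[[0,[-1.2,-3.8,0],[0,0,0]],[0,[-1.2,-3.8,0],[0,0,0]],[0,[-1.2,-3.8,0],[0,0,0]],[0,[-1.2,-3.8,0],[0,0,0]],[0,[-1.2,-3.8,0],[0,0,0]],[0,[-1.2,-3.8,0],[0,0,0]],[0,[0,0,0],[0,0,0]]]'
python3 - <<'E'
from h import *
p=viewer.camera("top"); f=p["frame"]; a=f[110:320,100:460]; 
q=viewer.camera("scene"); b=q["frame"][110:350,130:490]
cv2.imwrite("pics/fin.png",np.vstack([cv2.resize(a,(500,292)),cv2.resize(b,(500,308))])[:,:,::-1])
X=dict(oil_black=(.508,-.098,'r'),lotion=(.447,-.091,'r'),jar_green=(.569,-.105,'r'),oil_white=(.582,-.247,'b'),jar_yellow=(.521,-.2415,'b'),oil_orange=(.551,.188,''),jar_black=(.542,.306,''))
tr=dict(r=(.508,-.098,-6.4),b=(.551,-.244,-5.3))
for n,(x,y,t) in X.items():
    u,A=blob(p,H[n][:2],px(p,[x,y,H[n][2]]),12 if n[:3]!='jar' else 18)
    if u is None: print(n,None); continue
    P=ray(p,u,H[n][2]); o=''
    if t:
        a=np.radians(tr[t][2]); d=P[:2]-tr[t][:2]; o=np.round(1000*np.array([d@[np.cos(a),np.sin(a)],d@[-np.sin(a),np.cos(a)]]))
    print(n,A,np.round(P*1000),o)
for n in names: print(n,[(np.round(w(k,d["location"])*1000).astype(int).tolist(),round(d["conf"],2)) for k in (p,q) for d in mark_of(n,k)[:1]])
E
```

```text
clock: 27.35
position: [0.5194, -0.2591, 0.1666]
ee_rot: [-0.525, -0.474, 0.525, -0.474]
ft_force: [0.9, -0.1, 0.1]
grip_width: 1.002
clock: 27.93
position: [0.4419, -0.4944, 0.1653]
ee_rot: [-0.526, -0.471, 0.529, -0.471]
ft_force: [-0.6, -1.1, -0.1]
grip_width: 0.998
oil_black 17 [ 513. -101.   68.] [ 6. -3.]
lotion 78 [445. -91.  76.] [-64.   0.]
jar_green 299 [ 568. -104.   54.] [60.  0.]
oil_white 114 [ 583. -247.   68.] [32.  0.]
jar_yellow 325 [ 518. -241.   54.] [-33.   0.]
oil_orange 1 [556. 178.  68.] 
jar_black 331 [542. 306.  54.] 
oil_black_center [([502, -94, 36], 0.55), ([510, -100, 34], 0.94)]
oil_white_center [([582, -246, 39], 0.82), ([581, -242, 37], 0.91)]
jar_green_center [([565, -104, 32], 0.86), ([568, -113, 24], 0.62)]
jar_yellow_center [([521, -242, 33], 0.93), ([447, -91, 39], 0.72)]
lotion_center [([449, -88, 42], 0.66)]
tray_red [([448, -89, 40], 0.7), ([510, -93, -1], 0.67)]
tray_blue [([546, -240, 0], 0.61), ([553, -244, 2], 0.85)]
oil_orange_center [([550, 188, 37], 0.81), ([553, 189, 30], 0.88)]
jar_black_center [([544, 303, 23], 0.87), ([542, 306, 25], 0.66)]
mortar_center [([660, 91, 19], 0.57), ([659, 96, 16], 0.91)]
```

View pics/fin.png

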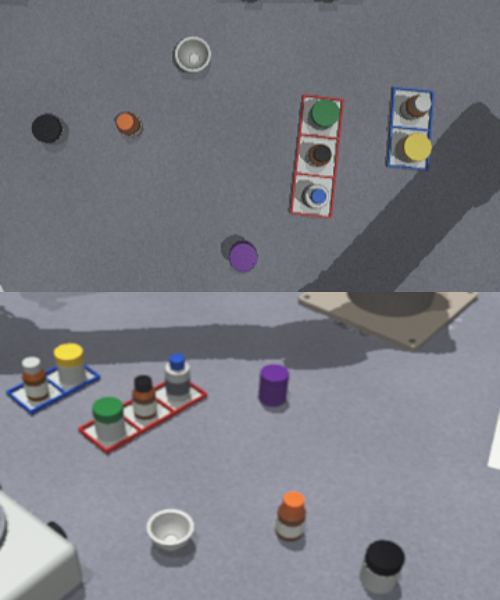

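Both views show all five items upright in their own compartments: red tray at (325,112), (320,155) and (317,196), blue tray at (420,105) and (417,148). The bystanders have not moved, and the arm is clear.

```bash
python3 -c "
from h import *
print(manip.hand_in())"
```

```text
the job is handed in; nothing more can be done
None
```

I made up both kits and handed the job in at about 29 s of the 122 s allowed; `hand_in` reports no verdict.

- **Red tray:** it holds the lotion bottle (near compartment), the black-capped bottle (middle) and the green-lidded jar (far).
- **Blue tray:** it holds the yellow-lidded jar (near) and the white-capped bottle (far).

**Last checks:** Both cameras show all five upright. By cap position in the top view, four are within about 3 mm of their compartment centres, against the 16 mm allowed. The orange-capped bottle, the black-lidded jar and the mortar read within about 5 mm of their starting positions, which is the noise of the measurement. The arm was clear with the gripper open.

**Checks that disagreed:**
- The colour check on the black cap caught only 17 pixels, giving a rough 6 mm offset. The networks put that bottle within about 8 mm of centre.
- The colour check on the orange cap failed, with 1 pixel. I relied on the networks, which agreed with the first look.
- The networks made a few wrong or scattered reports. They labelled the lotion bottle as the yellow jar in the scene view and as the red tray in the top view, and put the green jar about 9 mm off in the scene view. The pictures contradict the two wrong labels, and the top-view colour check put the green jar on centre.

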